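Centre the spice jar on the counter scale and take the reading

TASK

The small spice jar stands near the edge of the scale's round weighing plate, where it weighs wrong. With light taps of the fingertips, never gripping, lifting or tipping it, nudge it to the middle of the plate; then, with the jar standing there untouched, press the scale's key fully down to take the reading and let it go. The jar is narrow-footed and easily tipped, so tap it low down, and leave everything else on the counter where it is.

Things in the scene. Friction and masses are not known exactly. Their poses are not given: they have to be found in the camera images.
- jar: round brown glass spice jar with a brass screw cap, standing on the scale's plate: 62 mm tall, 40 mm across between 8 and 40 mm above its underside, cap 33 mm across above 45 mm; the bottom is rounded in to a flat foot only 26 mm across. 0.10 to 0.18 kg. It slides on the plate under a push of about 1 N (friction coefficient 0.5 to 0.75); a push within 12 mm above the foot slides it, one higher than about 18 mm can tip it. Origin: centre of its underside; z up along its axis
- plate: the scale's flat round steel weighing plate, 84 mm across and 4 mm thick, no rim, fixed, its top 48 mm above the counter. Origin: centre of its top face, so a centred jar has its origin here; z up
- scale: white counter scale, 190 mm long, 150 mm wide, top of housing 32 mm above the counter, does not slide. Origin: centre of its underside; x along its length from the key end to the plate end, z up. The plate's centre lies at x = +35 mm, y = 0; dark display at x = -60 mm, y = +26 mm
- read_key_top (a point): centre of the top of the scale's only push key: a round key 24 mm across standing 9 mm proud of a round 40 mm collar, on the housing at the end away from the plate, beside the display (x = -60 mm, y = -45 mm in the scale's frame, top 53 mm above the counter when up)
- read_key (a joint): travel of the key: 0 up, 0.005 m fully down; springs back. It starts to yield at about 1.2 N and is fully down at 4 N
- spare_jar: a second jar of exactly the same make, standing on the counter close beside the scale; leave it alone. Origin: centre of its underside
- tin: food tin, 66 mm across, 85 mm tall, standing on the counter close beside the scale; leave alone. Origin: centre of its underside
- soap: bar of soap 85 x 50 x 32 mm lying on the counter close beside the scale; leave alone. Origin: centre of its underside
- avocado: avocado standing on its blunt end, 74 mm across, 89 mm tall, close beside the scale; leave alone. Origin: centre of its underside
- mug: white mug, 82 mm across, 88 mm tall, on the left of the counter; leave alone. Origin: centre of its underside
- loaf: wrapped loaf 200 x 100 x 85 mm on the right of the counter; leave alone. Origin: centre of its underside
Not all that is in view belongs to the job. What is shaped like the jar but black or turquoise is not meant.

How it is judged:
By the outcome, as a careful person would: the job done as asked, in the order asked, and still so for the second after the job is handed in, with the robot touching nothing.
It also fails if it takes over 48 s, if anything falls off the work surface, if the arm or the gripper's body presses on something with over 40 N, if the wrist force passes 120 N, or if a joint passes its speed limit or range.

ROBOT

A 7-joint arm with a two-finger parallel gripper is mounted at the origin on the work surface. World frame = base frame: x ahead of the robot, y to its left, z up, the work surface at z = 0. Lengths are in m, angles in rad, forces in N, time in s.
With the tool pointing down it reaches from about 0.4 to 0.85 m from the base axis. Payload 10.4 kg.
Tool frame: the origin (TCP) lies midway between the tips of the shut fingers; the grasp point (between the pads) lies 19 mm behind it; z points along the fingers, y is the direction in which the jaws open and shut (so a half turn about z gives the same grasp; the last joint's range is limited). The gripper opens to 85 mm and grips with 20 to 120 N. Pads are 22 mm wide; open, the fingers measure 114 mm over their backs; the gripper's body (76 mm by 85 mm) begins 54 mm behind the grasp point. The pads swing forward as they close: fully open they stand 13 mm farther back than shut.
Start: joints at [1.126, 0.332, -0.065, 1.46, 0.022, 1.35, -0.088], TCP at [0.256, -0.57, 0.231] pointing down, gripper open.
Joint ranges: [-2.6, 2.6], [-0.5, 2.12], [-1.47, 1.34], [0.16, 2.42], [-1.27, 4.41], [0.06, 2.06], [-2.6, 2.6]. Speed limits (rad/s): [2.22, 2.22, 2.79, 2.79, 3.14, 3.14, 3.14].

INTERFACE

Orientations are given as a rotation vector (axis times angle).
In Python, from plant import r gives the robot as it stands.
- The arm moves only by the shell command python3 -m handwheel 'ROWS' [FORCE]. ROWS is JSON, one flat list of numbers, 7 for each row, row after row: the finger opening in mm, from 0 to 85.4, then the shift along the tool's x, y, z in mm, then the turn, a rotation vector about the tool's x, y, z in rad. In form: [claw, tx, ty, tz, rx, ry, rz, claw, tx, ty, tz, rx, ry, rz, ...]. A call has 1 to 20 rows; each row shifts and turns the commanded pose from where the row before left it, along the tool's axes as they then stand; what a row does not reach is not made up. A row lasts 1/10 s, in which the tool goes at most 50 mm and 8.59 degrees, less where a joint would pass 70% of its speed; a pose out of reach is approached as far as the arm can. A call with a gripper value outside its range is refused whole. The fingers move at their own pace and stop on an object; FORCE is the grip in N (left out, the last holds). Time passes only in rows, so rows that do not move let the fingers close. It gives the time, the measured TCP pose, the force and the opening at its end, in the units of the state.
- r.get_state(): the state, without advancing time (a new reading comes with each control period).
- r.snapshot(name): name is "side" or "top" or "wrist"; returns a dict with "color" (480x640x3 uint8, blue, green, red), "camera_matrix" (3x3 intrinsics, pixels), "extrinsics" (4x4, takes a point from world to camera coordinates); the wrist camera has in their place "mount" (4x4, takes a point from camera to tool coordinates, whose origin is the TCP and whose axes are the flange's). Camera axes: x right, y down, z forward; pixel columns grow to the right and rows downward; lengths in m; the calibration is good to about 2 mm. The wrist camera is an equidistant fisheye: a pixel r from the principal point sees the ray r / f radians off the axis. A picture is of the moment at which its call begins: read the wrist's pose just before it. There is no depth.
- r.job_done(): hands the job in, once; it reports no verdict.
The state is a dict: "time_s": time; "qpos": joint angles; "dq": joint speeds; "joint_torque": joint torques, N m; "eef_pos": TCP position; "tool_rot": TCP orientation; "force": force on the tool from outside, world axes, zero at the start; "moment": the same for the moment, N m; "grip_width": finger opening in m.
Only numpy, scipy, OpenCV 4.12 (cv2) and the standard library are available. Lean on these libraries where they do the work, as an engineer would, in place of code of your own. Each camera call takes 0.05 s, during which the arm holds its last target. There are 200 camera calls.

## Working session

There is one attempt and no reset: what is moved stays moved. The work goes in short steps, Python scripts to look and compute and a shell command to move; the robot and the scene stay as the last step left them, time stands still between calls to the robot, and variables do not carry over. Pictures are saved under pics/ and viewed, about 8 in all and at most 12, crops included, and the job is handed in when it is done.

```bash
mkdir -p pics; ls
python3 - <<'E'
from plant import r
import cv2,json,numpy as np
s=r.get_state(); print(s)
for n in ("side","top"):
    p=r.snapshot(n); cv2.imwrite(f"pics/{n}0.png",p["color"]); np.savez(f"pics/{n}0.npz",**p); print(n,p["camera_matrix"],p["extrinsics"])
E
```

```text
pics
{'time_s': 0.0, 'qpos': array([ 1.12638141,  0.33284714, -0.06470965,  1.4609285 ,  0.0216174 ,
        1.34988993, -0.08849108]), 'dq': array([ 9.17735914e-04, -1.47409505e-03,  6.46318125e-04, -3.78464817e-05,
       -6.78262505e-04,  1.81026378e-03, -1.12635132e-03]), 'joint_torque': array([-4.99262333e-04, -6.25463533e+01,  4.89635125e-02, -3.91604733e+01,
        1.63373176e-02,  9.87318519e-03,  5.68073324e-05]), 'eef_pos': array([ 0.25573144, -0.56988539,  0.23053752]), 'tool_rot': array([-3.07066671e+00, -6.57471447e-01,  5.70838502e-04]), 'force': array([0.4240884 , 0.20134767, 0.90965882]), 'moment': array([0.0258831 , 0.01522449, 0.01206094]), 'grip_width': 0.08555946041958779}
side [[581.01990359   0.         325.36483885]
 [  0.         581.01990359 231.26602948]
 [  0.           0.           1.        ]] [[-0.84703435 -0.53146953  0.0085408   0.48348409]
 [-0.39969429  0.62625965 -0.66936039  0.29804465]
 [ 0.35039589 -0.57038495 -0.74288877  1.2205372 ]
 [ 0.          0.          0.          1.        ]]
top [[487.57270701   0.         322.75277556]
 [  0.         487.57270701 241.31839674]
 [  0.           0.           1.        ]] [[ 0.00498347 -0.99997651 -0.00470525 -0.00358806]
 [-0.99884126 -0.00475247 -0.04789101  0.55842298]
 [ 0.04786753  0.00493846 -0.99884148  1.45801762]
 [ 0.          0.          0.          1.        ]]
```

View pics/side0.png

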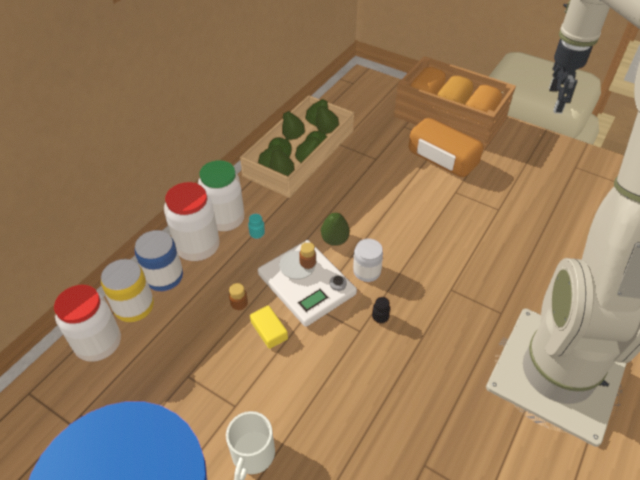

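View pics/top0.png

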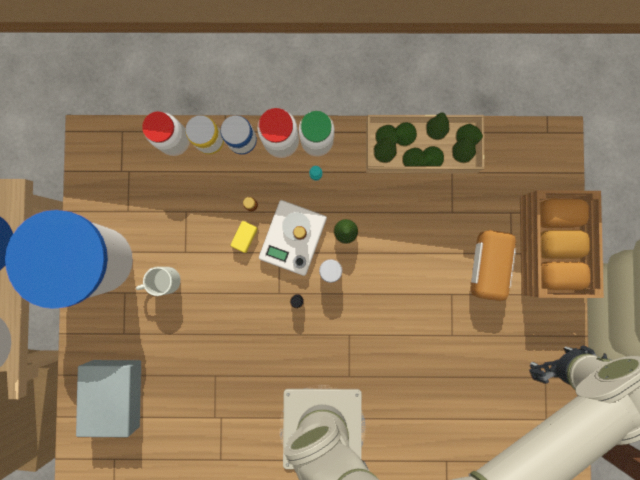

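Side view: the scale is at about (307,282), the brown jar on the plate at (308,257) and the key at (338,283). The soap is at (268,327), tin (368,260) and avocado (335,228). 
Jar-shaped things in the side view: brown on the plate (308,257), brown on the counter (238,296), black (381,310), turquoise (257,226). The first is the one meant because it is the brown jar standing on the plate. I'll confirm it in one enlarged crop.

Run:
```python
import cv2,numpy as np
a=cv2.imread("pics/side0.png")[205:345,225:405]; b=cv2.imread("pics/top0.png")[190:310,225:365]
a=cv2.resize(a,(400*1,311),interpolation=cv2.INTER_CUBIC); 
b=cv2.imread("pics/top0.png")[190:310,225:365]; b=cv2.resize(b,(560,480),interpolation=cv2.INTER_CUBIC)
a=cv2.imread("pics/side0.png")[225:325,250:400]; a=cv2.resize(a,(600,400),interpolation=cv2.INTER_CUBIC)
a=cv2.resize(a,(400,267)); b=cv2.resize(b,(400,343))
c=np.zeros((343,800,3),np.uint8); c[:267,:400]=a; c[:,400:]=b
cv2.imwrite("pics/crop0.png",c)
```

```text
(no output)
```

View pics/crop0.png

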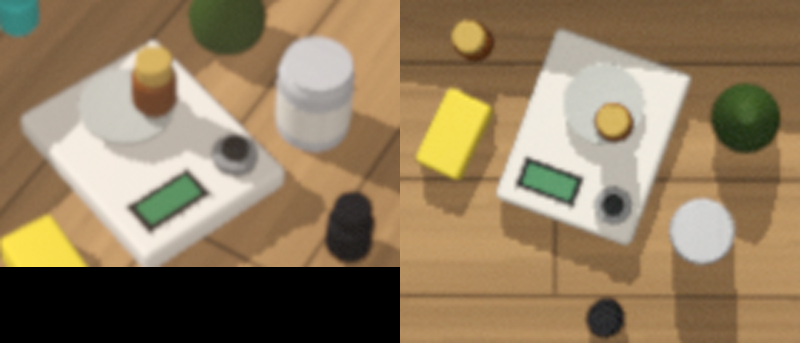

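The crop confirms it: brown glass with a brass cap, standing on the grey plate and off towards the key/avocado side. The plate is at about (296,226), the cap at (299,232) and the key at (300,262) in the top view. Next I get rough positions from the two views.

```bash
cat > h.py <<'E'
import cv2,numpy as np
from scipy.spatial.transform import Rotation as R
def cast(K,E,uv,z):
    "pixel -> world point at height z"
    d=E[:3,:3].T@np.linalg.solve(K,[uv[0],uv[1],1]); o=-E[:3,:3].T@E[:3,3]
    return o+d*(z-o[2])/d[2]
def blobs(img,lo,hi,roi,amin=20):
    x0,y0,x1,y1=roi
    m=cv2.inRange(cv2.cvtColor(img,cv2.COLOR_BGR2HSV)[y0:y1,x0:x1],lo,hi)
    n,_,st,c=cv2.connectedComponentsWithStats(m)
    return [(c[i]+[x0,y0],st[i][4],st[i][:4]+[x0,y0,0,0]) for i in range(1,n) if st[i][4]>=amin]
E
python3 - <<'E'
from h import *
from plant import r
p=np.load("pics/top0.npz"); K,E=p["camera_matrix"],p["extrinsics"]; im=p["color"]
s=lambda u,v:(225+(u-400)*140/400,190+v*120/343)
for n,uv,z in [("plate",s(604,104),.048),("cap",s(614,120),.110),("key",s(613,206),.053),("cornTL",s(560,30),.032),("cornTR",s(690,77),.032),("cornBR",s(630,244),.032),("cornBL",s(498,192),.032),("tin",s(702,230),.085),("avoc",s(746,118),.06),("spare",s(470,38),.062),("black",s(606,318),.06)]:
    print(n,np.round(uv,1),np.round(cast(K,E,uv,z)*1000).astype(int))
print("caps",[(np.round(c,1),a) for c,a,_ in blobs(im,(15,110,110),(28,255,255),(285,215,320,245),8)])
w=r.snapshot("wrist"); print(w["camera_matrix"],w["mount"],r.get_state()["time_s"])
# side
p=np.load("pics/side0.npz"); K,E=p["camera_matrix"],p["extrinsics"]
t=lambda u,v:(250+u*150/400,225+v*100/267)
for n,uv,z in [("plate",t(124,103),.048),("cap",t(154,57),.110),("key",t(235,147),.053),("cL",t(22,123),.032),("cT",t(152,42),.032),("cR",t(283,176),.032),("cB",t(150,248),.032)]:
    print(n,np.round(cast(K,E,uv,z)*1000).astype(int))
E
```

```text
plate [296.4 226.4] [601  77  48]
cap [299.9 232. ] [580  63 110]
key [299.6 262.1] [495  67  53]
cornTL [281.  200.5] [679 125  32]
cornTR [326.5 216.9] [630 -12  32]
cornBR [305.5 275.4] [456  50  32]
cornBL [259.3 257.2] [509 188  32]
tin [330.7 270.5] [472 -24  85]
avoc [346.1 231.3] [586 -69  60]
spare [249.5 203.3] [667 214  62]
black [297.1 301.3] [381  73  60]
caps [(array([299.3, 231.8]), np.int32(115))]
[[371.64829954   0.         315.32469746]
 [  0.         371.64829954 234.64663881]
 [  0.           0.           1.        ]] [[ 5.10058685e-04 -9.49019366e-01 -3.15217359e-01  8.17934210e-02]
 [ 9.99999860e-01  4.39446876e-04  2.95082157e-04 -1.96330900e-03]
 [-1.41517398e-04 -3.15217465e-01  9.49019457e-01 -1.42724700e-01]
 [ 0.00000000e+00  0.00000000e+00  0.00000000e+00  1.00000000e+00]] 0.15
plate [601  79  48]
cap [578  65 110]
key [493  71  53]
cL [671 135  32]
cT [627  -5  32]
cR [450  62  32]
cB [506 183  32]
```

```bash
python3 -m handwheel '[0,14,-12,0,0,0,0, 0,28,-24,0,0,0,0, 0,28,-24,0,0,0,0, 0,28,-24,0,0,0,0, 0,28,-24,0,0,0,0, 0,28,-24,0,0,0,0, 0,28,-24,0,0,0,0, 0,28,-24,0,0,0,0, 0,28,-24,0,0,0,0, 0,28,-24,0,0,0,0, 0,28,-24,0,0,0,0, 0,28,-24,0,0,0,0, 0,28,-24,0,0,0,0, 0,28,-24,0,0,0,0, 0,28,-24,0,0,0,0, 0,28,-24,0,0,0,0, 0,28,-24,0,0,0,0, 0,28,-24,0,0,0,0, 0,20,-20,0,0,0,0, 0,0,0,0,0,0,-0.14]' 20
python3 -m handwheel '[0,0,0,0,0,0,0,0,0,0,0,0,0,0,0,0,0,0,0,0,0]'
python3 - <<'E'
from h import *
from plant import r
s=r.get_state(); w=r.snapshot("wrist"); np.savez("pics/w1.npz",pos=s["eef_pos"],rot=s["tool_rot"],**w); cv2.imwrite("pics/w1.png",w["color"])
print(s["time_s"],s["qpos"],s["force"],s["moment"],R.from_rotvec(s["tool_rot"]).as_matrix())
E
```

```text
time_s: 2.15
eef_pos: [0.5414, 0.0448, 0.2311]
tool_rot: [-3.014, -0.878, -0.001]
force: [-0.7, -0.7, 0.1]
grip_width: 0.0
time_s: 2.45
eef_pos: [0.5409, 0.039, 0.2313]
tool_rot: [3.02, 0.864, -0.0]
force: [0.2, -1.1, -0.1]
grip_width: -0.0
2.45 [ 0.4038695   0.20570003 -0.6349347   1.65389986  0.12575779  1.32332793
 -1.26513118] [ 0.20170453 -1.05429186 -0.14760367] [-0.02778534  0.03096994  0.01303502] [[ 8.48544476e-01  5.29124057e-01 -7.21436437e-05]
 [ 5.29123965e-01 -8.48544395e-01 -4.89416671e-04]
 [-3.20179219e-04  3.77118882e-04 -9.99999878e-01]]
```

View pics/w1.png

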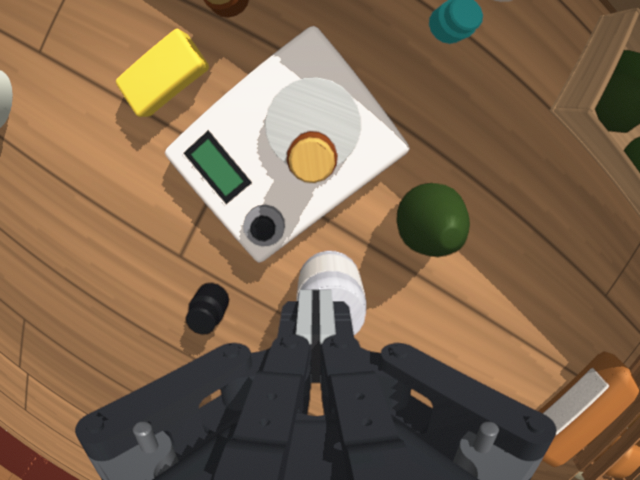

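The wrist view shows the plate disc at about (313,127), radius about 47 px, the brass cap at (312,158) and the key at (263,226). The tin is at (332,290), the avocado at (433,219), and the shut fingertips at (317,300). Next I fit known-radius circles after casting the outlines to their heights.

```bash
cat >> h.py <<'E'
from scipy.optimize import least_squares
def wcast(p,uv,z):
    "wrist pixels (N,2) -> world points at height z"
    uv=np.asarray(uv,float).reshape(-1,1,2)
    d=cv2.fisheye.undistortPoints(uv,p["camera_matrix"],np.zeros(4)).reshape(-1,2)
    d=np.c_[d,np.ones(len(d))]
    T=np.eye(4); T[:3,:3]=R.from_rotvec(p["rot"]).as_matrix(); T[:3,3]=p["pos"]; T=T@p["mount"]
    d=d@T[:3,:3].T; o=T[:3,3]
    return o+d*((z-o[2])/d[:,2])[:,None]
def circ(P,rad):
    f=lambda c:np.hypot(P[:,0]-c[0],P[:,1]-c[1])-rad
    s=least_squares(f,P[:,:2].mean(0),loss="soft_l1",f_scale=.001); return s.x,np.abs(f(s.x))
def contour(m):
    return max(cv2.findContours(m,cv2.RETR_EXTERNAL,cv2.CHAIN_APPROX_NONE)[0],key=cv2.contourArea)[:,0,:]
def cap(p,roi,zc=.110):
    x0,y0,x1,y1=roi; m=np.zeros(p["color"].shape[:2],np.uint8)
    h=cv2.cvtColor(p["color"],cv2.COLOR_BGR2HSV); m[y0:y1,x0:x1]=cv2.inRange(h,(14,100,120),(30,255,255))[y0:y1,x0:x1]
    k=contour(cv2.morphologyEx(m,cv2.MORPH_OPEN,np.ones((3,3)))); return circ(wcast(p,k,zc),.0165),k.mean(0)
def plate(p,roi,z=.048):
    "plate rim: boundary between grey plate and bright white housing"
    x0,y0,x1,y1=roi; g=cv2.GaussianBlur(p["color"],(3,3),0); e=cv2.Canny(g,15,40)
    v,u=np.nonzero(e[y0:y1,x0:x1]); P=wcast(p,np.c_[u+x0,v+y0],z)
    best=None
    for i in range(400):   # RANSAC, known radius
        a,b=P[np.random.choice(len(P),2,False),:2]; m=(a+b)/2; d=b-a; l=np.hypot(*d)
        if l<.03 or l>.082: continue
        n=np.array([-d[1],d[0]])/l
        for sg in(1,-1):
            c=m+sg*n*np.sqrt(.042**2-l*l/4); q=np.abs(np.hypot(*(P[:,:2]-c).T)-.042)<.0012
            if best is None or q.sum()>best.sum(): best=q
    return circ(P[best],.042),best.sum()
E
python3 - <<'E'
from h import *
np.random.seed(0)
p=np.load("pics/w1.npz"); print("housing/plate px",p["color"][100,310],p["color"][190,235],p["color"][110,355])
(c,e),k=cap(p,(280,120,345,195)); print("cap",c,e.mean(),k)
(pl,e),n=plate(p,(255,70,372,185)); print("plate",pl,e.mean(),n)
m=np.zeros((480,640),np.uint8); m[205:250,245:285]=(p["color"].max(2)<70)[205:250,245:285]; k=contour(m*255)
kc=wcast(p,k,.053); print("key",kc.mean(0),circ(kc,.012)[0],k.mean(0))
g=contour(cv2.inRange(p["color"],(0,60,0),(110,140,70))[130:215,180:255].copy()); 
q=cv2.boundingRect(contour((p["color"][255:345,290:372].max(2)>150).astype(np.uint8)))
d=pl-c; print("d",d*1000,np.hypot(*d)*1000,np.degrees(np.arctan2(d[1],d[0])))
Rm=R.from_rotvec(p["rot"]).as_matrix(); print("pos",p["pos"],"d tool",Rm.T[:2,:2]@d*1000,"cap-tcp tool",Rm[:2,:2].T@(c-p["pos"][:2])*1000)
E
```

```text
housing/plate px [207 213 214] [36 34 34] [205 212 211]
cap [0.58150563 0.06951117] 0.0003590136713099377 [311.70542636 159.52713178]
plate [0.60162826 0.0813043 ] 0.0005227384875961894 279
key [0.49900309 0.07142982 0.053     ] [0.49898403 0.0715816 ] [262.66666667 228.13043478]
d [20.12262949 11.79313349] 23.32376931376475 30.372999896256882
pos [0.54094535 0.03903755 0.23125616] d tool [23.31497564  0.64037004] cap-tcp tool [50.5415209 -4.3967935]
```

The cap fits at (581.5, 69.5) mm and the plate centre at (601.6, 81.3) mm. That leaves 23.3 mm to go, almost exactly along tool x. I'll tilt slightly so the fingertips lead, then come down behind the jar.

```bash
python3 -m handwheel '[0,0,-4.5,0,0,0.15,0, 0,-4.5,0,30,0,0,0, 0,-4.5,0,30,0,0,0, 0,-4.5,0,30,0,0,0, 0,-4.5,0,30,0,0,0, 0,-4.5,0,30,0,0,0, 0,-2.3,0,15,0,0,0, 0,0,0,0,0,0,0, 0,0,0,0,0,0,0]' 20
cat >> h.py <<'E'
PL=np.array([.60163,.08130])
def report(name,roi=None,crop=True,lo=(14,100,120)):
    from plant import r
    s=r.get_state(); w=r.snapshot("wrist"); p=dict(w,pos=s["eef_pos"],rot=s["tool_rot"]); np.savez(f"pics/{name}.npz",**p); cv2.imwrite(f"pics/{name}.png",w["color"])
    print("t",s["time_s"],"tcp",np.round(s["eef_pos"]*1000,1),"F",np.round(s["force"],1))
    f=np.array([.8485,.5291]); l=np.array([.5291,-.8485]); x=s["eef_pos"][:2]
    print("plate-tcp fwd,lat mm",np.round([f@(PL-x)*1000,l@(PL-x)*1000],1))
    if roi:
        (c,e),k=cap(p,roi); print("cap",np.round(c*1000,1),"fit",round(e.mean()*1000,2),"px",k.round(),"to go fwd,lat",np.round([f@(PL-c)*1000,l@(PL-c)*1000],1),"cap-tcp",np.round([f@(c-x)*1000,l@(c-x)*1000],1))
E
python3 -c "
from h import *
report('w2')"
```

```text
time_s: 3.4
eef_pos: [0.5391, 0.0436, 0.0651]
tool_rot: [-2.971, -0.855, -0.224]
force: [0.4, -0.0, -0.1]
grip_width: -0.0001
t 3.4 tcp [539.1  43.6  65.1] F [ 0.4 -0.  -0.1]
plate-tcp fwd,lat mm [73.   1.1]
```

View pics/w2.png

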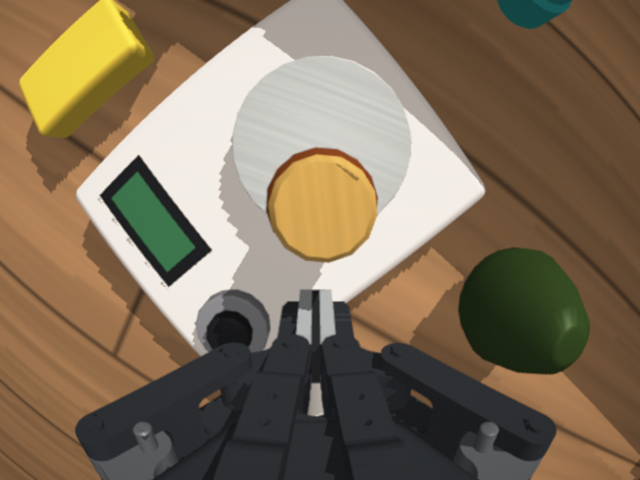

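Close view: the cap is at about (323,205), the plate disc at about (322,145), the key at (230,328) and the fingertips at (318,293), clear behind the jar. I refit both circles from here.

```bash
python3 - <<'E'
from h import *
np.random.seed(0)
p=np.load("pics/w2.npz")
(c,e),k=cap(p,(255,140,390,275)); print(c,e.mean(),k)
(pl,e),n=plate(p,(215,45,430,230)); print(pl,e.mean(),n)
d=pl-c; print(d*1000,np.array([[.8485,.5291],[.5291,-.8485]])@d*1000)
m=np.zeros((480,640),np.uint8); m[305:350,200:262]=(p["color"].max(2)<60)[305:350,200:262]; k=contour(m*255)
kc=wcast(p,k,.053); print("key",circ(kc,.012),k.mean(0))
E
python3 -m handwheel '[0,-0.8,0,5.5,0,0,0, 0,-0.8,0,5.5,0,0,0, 0,0,0,0,0,0,0]'
```

```text
[0.58096595 0.06951065] 0.0007869084424072763 [322.05144695 207.28617363]
[0.60156262 0.08145698] 0.0004699271799998243 563
[20.59666502 11.94632255] [23.79706953  0.76124078]
key (array([0.50046744, 0.07212755]), array([1.46296054e-04, 6.31415478e-04, 5.73693279e-04, 9.99226770e-04,
       8.90565710e-04, 1.24706086e-03, 1.08531514e-03, 1.36446318e-03,
       1.14931519e-03, 1.34498945e-03, 1.48574657e-03, 1.56868965e-03,
       1.59174672e-03, 1.92835572e-03, 1.85689514e-03, 1.72275701e-03,
       1.52761008e-03, 1.73583236e-03, 1.44478712e-03, 1.09941402e-03,
       1.20700522e-03, 7.76158192e-04, 8.21191554e-04, 8.38516481e-04,
       8.27790497e-04, 7.88877958e-04, 7.21852395e-04, 6.26991072e-04,
       5.04762279e-04, 3.55806442e-04, 3.46571009e-04, 5.42652928e-04,
       2.42950564e-04, 4.89841742e-04, 7.58567779e-04, 5.50650954e-04,
       8.66888777e-04, 7.24769606e-04, 6.23092819e-04, 1.00898863e-03,
       9.73296666e-04, 1.39765451e-03, 1.42525288e-03, 1.88335256e-03,
       1.49290624e-03, 1.11380997e-03, 7.46951688e-04, 3.93292049e-04,
       5.38653400e-05, 2.70221593e
[... 893 characters left out ...]
   1.95897625e-04, 3.21182934e-05, 3.24252932e-04, 1.12252519e-04,
       3.41576388e-04, 8.35598330e-05, 2.48670110e-04, 5.19427375e-05,
       4.93281994e-05, 2.89553043e-04, 2.50106528e-04, 2.49304357e-04,
       1.15351389e-04, 5.78731233e-05, 3.84895719e-05, 2.74179614e-04,
       1.17720457e-04, 7.54851449e-05, 3.03587536e-04, 7.34120555e-05,
       1.40713959e-04, 1.66564289e-04, 6.83766665e-06, 1.62043955e-04,
       2.98251212e-04, 4.14707549e-04, 5.10728253e-04, 5.85711231e-04,
       6.39151456e-04, 1.45551653e-04, 1.56586496e-04])) [229.49618321 332.58015267]
time_s: 3.75
eef_pos: [0.5385, 0.0438, 0.0528]
tool_rot: [-2.971, -0.857, -0.222]
force: [0.2, 0.2, -0.1]
grip_width: -0.0
```

```bash
python3 -m handwheel '[0,6.9,0,1.05,0,0,0, 0,6.9,0,1.05,0,0,0, 0,3,0,0.45,0,0,0, 0,2,0,0.3,0,0,0, 0,2,0,0.3,0,0,0, 0,2,0,0.3,0,0,0, 0,2,0,0.3,0,0,0, 0,2,0,0.3,0,0,0, 0,2,0,0.3,0,0,0, 0,0,0,0,0,0,0, 0,0,0,0,0,0,0]'
python3 -c "
from h import *
report('w3',(255,120,390,275))"
```

```text
time_s: 4.85
eef_pos: [0.5637, 0.0596, 0.0534]
tool_rot: [-2.971, -0.857, -0.224]
force: [0.3, -0.4, 0.2]
grip_width: -0.0
t 4.85 tcp [563.7  59.6  53.4] F [ 0.3 -0.4  0.2]
plate-tcp fwd,lat mm [43.7  1.7]
cap [590.8  76.6] fit 3.86 px [322. 251.] to go fwd,lat [11.7  1.8] cap-tcp [32.  -0.1]
```

View pics/w3.png

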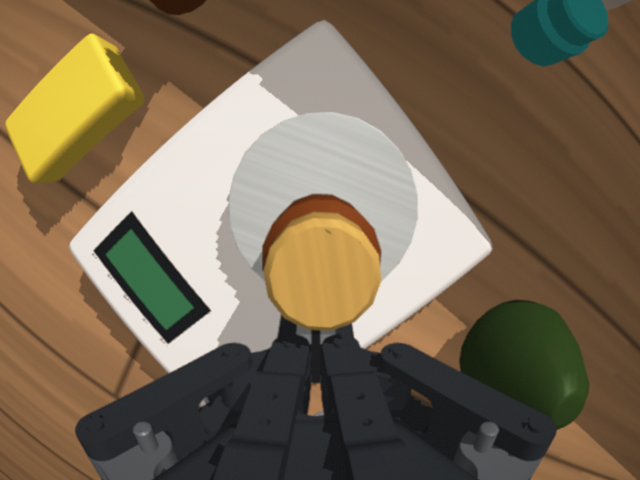

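The jar still stands upright, with the cap at (323,270) and the fingertips just behind it. My search window clipped the cap, so I refit.

```bash
cat >> h.py <<'E'
def go(p,roi,proi):
    np.random.seed(0); F=np.array([[.8485,.5291],[.5291,-.8485]]); (c,e),k=cap(p,roi); (pl,e2),n=plate(p,proi)
    print("cap",np.round(c*1000,1),"fit",np.round(e.mean()*1000,2),k.round(),"plate",np.round(pl*1000,1),n,"fit",np.round(e2.mean()*1000,2),"togo",np.round(F@(pl-c)*1000,1),"togo(PL)",np.round(F@(PL-c)*1000,1),"cap-tcp",np.round(F@(c-p["pos"][:2])*1000,1))
E
python3 -c "
from h import *
go(np.load('pics/w2.npz'),(255,140,390,275),(215,45,430,230))
go(np.load('pics/w3.npz'),(250,195,395,340),(215,100,430,290))"
```

```text
cap [581.   69.5] fit 0.79 [322. 207.] plate [601.6  81.5] 563 fit 0.47 togo [23.8  0.8] togo(PL) [23.8  0.9] cap-tcp [49.2  0.2]
cap [591.5  76.9] fit 0.6 [322. 271.] plate [601.5  81.5] 605 fit 0.48 togo [10.9  1.4] togo(PL) [10.9  1.6] cap-tcp [32.8  0.1]
```

```bash
python3 -m handwheel '[0,-5.9,0,-0.9,0,0,0, 0,0,-4.5,0,0,0,0.13, 0,0,0,0,0,0,0, 0,3,0,0.45,0,0,0, 0,2,0,0.3,0,0,0, 0,2,0,0.3,0,0,0, 0,2,0,0.3,0,0,0, 0,2,0,0.3,0,0,0, 0,2,0,0.3,0,0,0, 0,2,0,0.3,0,0,0, 0,0,0,0,0,0,0, 0,0,0,0,0,0,0]'
python3 -c "
from h import *
report('w4')
go(np.load('pics/w4.npz'),(245,195,400,350),(215,120,430,340))"
```

```text
time_s: 6.1
eef_pos: [0.57, 0.0665, 0.0534]
tool_rot: [-3.011, -0.661, -0.219]
force: [0.1, -0.0, 0.2]
grip_width: -0.0001
t 6.1 tcp [570.   66.5  53.4] F [ 0.1 -0.   0.2]
plate-tcp fwd,lat mm [34.6  4.2]
cap [599.7  79.9] fit 0.53 [319. 271.] plate [601.4  81.6] 615 fit 0.45 togo [ 2.3 -0.5] togo(PL) [ 2.4 -0.1] cap-tcp [32.2  4.3]
```

```bash
python3 -m handwheel '[0,1.5,0,0.2,0,0,0, 0,1.5,0,0.2,0,0,0, 0,0,0,0,0,0,0, 0,0,0,0,0,0,0, 0,-10,0,-1.5,0,0,0, 0,-15,0,-2,0,0,0, 0,0,0,-25,0,0,0, 0,0,0,-40,0,0,0, 0,0,0,-40,0,-0.15,0, 0,0,0,0,0,0,0, 0,0,0,0,0,0,0]'
python3 -c "
from h import *
report('w5')"
```

```text
time_s: 7.25
eef_pos: [0.5378, 0.05, 0.1511]
tool_rot: [-3.043, -0.672, -0.028]
force: [-0.5, -1.1, -1.0]
grip_width: 0.0001
t 7.25 tcp [537.8  50.  151.1] F [-0.5 -1.1 -1. ]
plate-tcp fwd,lat mm [70.7  7.2]
```

View pics/w5.png

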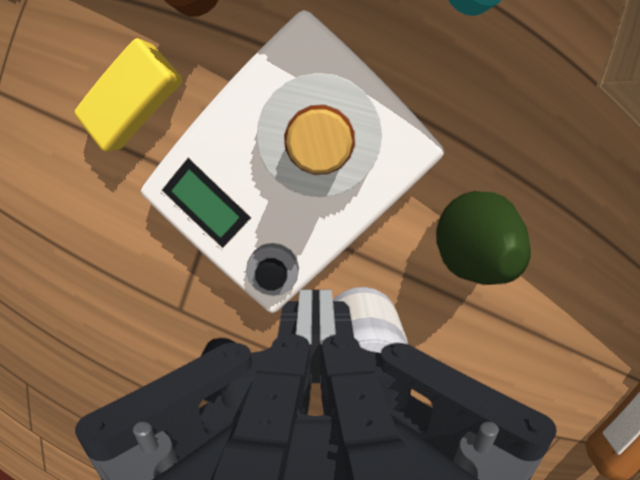

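The jar stands upright with its cap at (320,140) inside the plate disc at (319,135). The fingers are clear and the key is at (271,270). Measuring from this nearly overhead view.

```bash
python3 -c "
from h import *
p=np.load('pics/w5.npz'); go(p,(275,95,370,185),(245,60,395,215))
h=cv2.cvtColor(p['color'],cv2.COLOR_BGR2HSV); m=np.zeros((480,640),np.uint8); m[95:185,275:365]=((h[...,1]>90))[95:185,275:365]*255
k=contour(m); print('body+cap',circ(wcast(p,k,.088),.020)[0],k.mean(0))
m=np.zeros((480,640),np.uint8); m[240:300,245:300]=(p['color'].max(2)<60)[240:300,245:300]*255; k=contour(m)
c,e=circ(wcast(p,k,.053),.012); print('key',c,e.mean(),k.mean(0))
M=R.from_rotvec(p['rot']).as_matrix(); print(M.round(3), M.T@np.r_[c-p['pos'][:2],0]*1000)
a=np.radians(np.arange(-25,-14,.5)); 
for kk in ([.4990,.0715],[.50047,.07213],c):
  d=np.array(kk)-PL; print('len',np.hypot(*d)*1000,'yaw',np.degrees(np.arctan2(d[1],d[0])-np.arctan2(-45,-95)))
"
```

```text
cap [601.5  80.5] fit 0.67 [319. 140.] plate [601.8  81.6] 437 fit 0.5 togo [ 0.8 -0.8] togo(PL) [ 0.5 -0.6] cap-tcp [70.2  7.8]
body+cap [0.60082279 0.08043754] [319.22051282 139.22564103]
key [0.49955331 0.07176348] 0.0005203415850423459 [270.7032967  273.72527473]
[[ 0.907  0.421  0.012]
 [ 0.421 -0.907  0.028]
 [ 0.023 -0.02  -1.   ]] [-25.56210841 -35.85318422   0.13769293]
len 103.09683263805925 yaw -19.891617640243588
len 101.57477295076768 yaw -20.166557027427796
len 102.5212016426033 yaw -20.008809121133943
```

The jar is centred to about 1 mm. The brass cap and the glass outline agree within 1 mm. Now over to the key, at about (498, 71.6) mm, levelling the tool on the way.

```bash
python3 -m handwheel '[0,-13,-18,0,-0.02,-0.023,0, 0,-14,-18.4,0,0,0,0, 0,0,0,0,0,0,0, 0,0,0,30,0,0,0, 0,0,0,30,0,0,0, 0,0,0,28,0,0,0, 0,0,0,0,0,0,0, 0,0,0,0,0,0,0]'
python3 -c "
from h import *
report('w6')"
```

```text
time_s: 8.1
eef_pos: [0.497, 0.071, 0.0627]
tool_rot: [-3.067, -0.676, 0.006]
force: [-0.3, 0.3, 1.0]
grip_width: -0.0
t 8.1 tcp [497.   71.   62.7] F [-0.3  0.3  1. ]
plate-tcp fwd,lat mm [94.2 46.6]
```

View pics/w6.png

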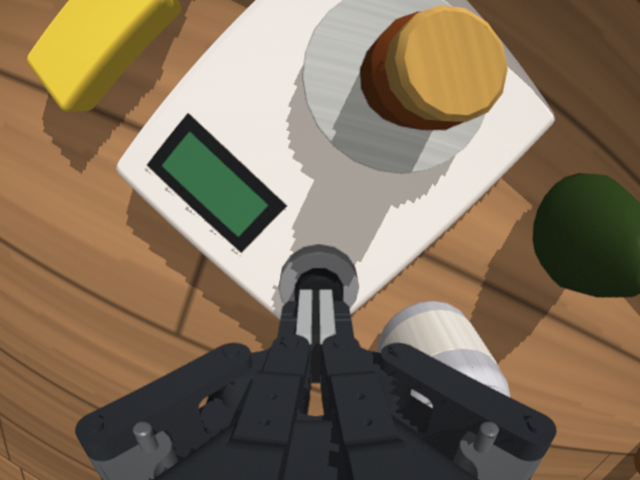

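The shut fingertips are right over the key, with the collar centre at about (318,285), and the tin is clear to the right. Pressing in small steps while watching the force.

```bash
python3 -m handwheel '[0,0,0,5,0,0,0, 0,0,0,4,0,0,0, 0,0,0,2,0,0,0, 0,0,0,1,0,0,0, 0,0,0,1,0,0,0, 0,0,0,0,0,0,0, 0,0,0,0,0,0,0]'; python3 -m handwheel '[0,0,0,1,0,0,0, 0,0,0,1,0,0,0, 0,0,0,0,0,0,0, 0,0,0,0,0,0,0]'; python3 -c "
from plant import r
s=r.get_state(); print(s['eef_pos'],s['force'])"
```

```text
time_s: 8.85
eef_pos: [0.4975, 0.0712, 0.0501]
tool_rot: [3.068, 0.676, -0.003]
force: [0.4, -0.6, 2.5]
grip_width: 0.0001
time_s: 9.25
eef_pos: [0.4975, 0.0712, 0.0481]
tool_rot: [3.068, 0.676, -0.003]
force: [0.4, -0.8, 5.5]
grip_width: 0.0
[0.49751586 0.07119431 0.04811567] [ 0.36854958 -0.76154208  5.50706188]
```

```bash
python3 -m handwheel '[0,0,0,1,0,0,0, 0,0,0,0,0,0,0, 0,0,0,0,0,0,0]'; python3 -m handwheel '[0,0,0,0.7,0,0,0, 0,0,0,0,0,0,0, 0,0,0,0,0,0,0]'
```

```text
time_s: 9.55
eef_pos: [0.4977, 0.0712, 0.0479]
tool_rot: [3.067, 0.676, -0.003]
force: [-3.2, -1.7, 15.6]
grip_width: 0.0
time_s: 9.85
eef_pos: [0.4977, 0.0712, 0.0477]
tool_rot: [3.067, 0.676, -0.003]
force: [-6.6, -2.2, 24.1]
grip_width: 0.0001
```

The key is on its hard stop: the tip stays at z = 47.8 mm while the force climbs to 24 N. Releasing and moving up to check.

```bash
python3 -m handwheel '[0,0,0,-3,0,0,0, 0,0,0,-8,0,0,0, 0,0,0,-20,0,0,0, 0,0,0,-35,0,0,0, 0,13,18,-38,0,0,0, 0,14,18,0,0,0,0, 0,0,0,0,0,0,0, 0,0,0,0,0,0,0, 0,0,0,0,0,0,0]'
python3 -c "
from h import *
report('w7'); go(np.load('pics/w7.npz'),(275,95,370,185),(245,60,395,215))
from plant import r
a=r.snapshot('side')['color'][205:345,225:405]; a=cv2.resize(a,(400,311)); w=cv2.imread('pics/w7.png'); w=cv2.resize(w[0:400,60:560],(400,320)); c=np.zeros((320,800,3),np.uint8); c[:311,:400]=a; c[:,400:]=w; cv2.imwrite('pics/final.png',c)"
```

```text
time_s: 10.75
eef_pos: [0.536, 0.0507, 0.1494]
tool_rot: [-3.067, -0.678, 0.007]
force: [-0.6, -0.4, -0.8]
grip_width: -0.0
t 10.75 tcp [536.   50.7 149.4] F [-0.6 -0.4 -0.8]
plate-tcp fwd,lat mm [71.9  8.8]
cap [601.5  80.5] fit 0.69 [321. 135.] plate [601.9  81.7] 461 fit 0.51 togo [ 0.9 -0.8] togo(PL) [ 0.5 -0.6] cap-tcp [71.4  9.4]
```

View pics/final.png

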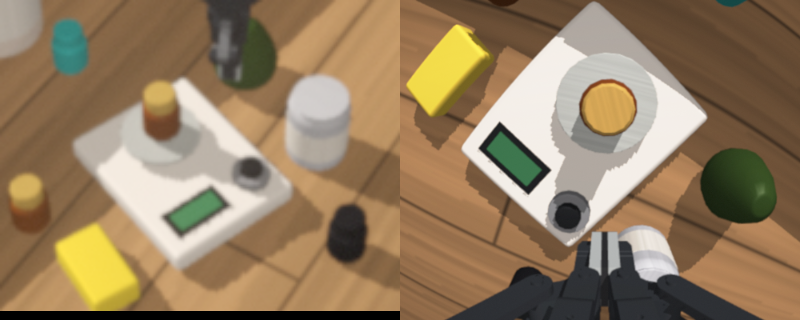

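The jar stands upright in the middle of the plate (crop (160,110) side, (608,107) wrist). The key is up, and the neighbouring things stand where they were. Handing in.

```bash
python3 -c "
from plant import r
print(r.job_done())"
```

```text
the job is handed in; nothing more can be done
None
```

The jar is in the middle of the plate, the scale's key has been pressed fully down and let go, and the job is handed in at about 11 s of the 48 s.

- **Jar:** I nudged it about 23 mm in three low pushes with the shut fingertips (about 6 mm above its foot). I did not grip, lift or tip it. The last measurement put it about 1.2 mm from the plate's centre, upright. It read the same before and after the key press.
- **Key:** The fingertips pressed it from 53 mm down to its stop at 48 mm. Force rose from 5.5 N to 24 N with almost no further travel, which shows it was fully down. The last picture shows it up again with the gripper clear.
- **Other things:** The soap, tin, avocado and spare jar look where they were. I did not measure them again, nor recheck the mug and loaf, but the arm did not go near those two.

Two measurements did not quite agree. The key-to-plate distance came out 2 to 3 mm shorter than the drawing says, so I pressed at a point in between. The close tilted views put the cap slightly too far forward, so I trusted the near-overhead view for the final position.

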